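# Lock the bottle crate with the curved pin

## Task

Lock the closed bottle crate: take the curved pin by its black grip and swing its bent end round through the steel ring on the lid, until the crown of the curve (the outermost point of the bend) sits inside the ring and square through it. Lay the pin flat on the lid, let go of it, and leave the straight pin where it lies.

Things in the scene. Friction and masses are not known exactly. Their poses are not given: they have to be found in the camera images.
- curved_pin: Pin lying flat: upright black grip block 12 (x) by 40 (y) by 45 mm high, and an 8 mm steel bar bent as a flat hook, undersides level. Origin: centre of block's underside, z up. From the block's +y end the bar runs along an arc of 50 mm radius about (50, 22) mm, from (0, 22) by the crown to its tip at (99, 31): 170 degrees. The tip leads when it turns clockwise seen from above. About 0.12 kg.
- crown (a point): Crown of the curved pin's bend: the point of the bar's centreline farthest along the pin's y, at (50, 72) mm from the pin's origin and 4 mm above its underside; 80 degrees of arc before the tip. Axes as the pin's: the bar runs along x here.
- ring (a point): Steel ring upright in mid-lid of a fixed closed wooden crate, 240 by 300 mm, lid flat, its top 85 mm above the bench. 7 mm wire, 36 mm inner diameter, foot sunk in the lid: opening 30 mm wide at the lid, 28 mm high; wire top 35 mm above the lid. Point: mid-opening, 4 mm above the lid. x: the ring's axis, level, roughly away from the robot; z up. It may be entered from either face.
- straight_pin: The other pin, not wanted: the same black grip block, with a straight 8 mm steel bar along its +y, ending 96 mm from the origin. Origin: centre of the block's underside. Both pins lie flat on the bench to the right of the crate and may have changed places.
Mind the look-alikes: they are no part of the job. Leave any green look-alike of the curved_pin alone.

How it is judged:
At the end, for the whole second after the job is handed in: The crown of the curved pin lies within 16 mm of the middle of the ring's opening, the bar there within 0.40 rad (23 degrees) of the ring's axis, either way round, and the pin lies flat on the lid (tilt under 0.15 rad), at rest and released (distance between crown and ring below 0.016 m and angle between the x axis of curved_pin and the x axis of ring, either way round below 0.4 rad and angle between curved_pin's own z axis and vertical below 0.15 rad and linear speed of curved_pin below 0.02 m/s); the robot touches nothing.
It fails at once if the straight pin is moved by more than 30 mm (distance of straight_pin from where it was at the start of the episode above 0.03 m).
It also fails if it takes over 40 s, if anything falls off the work surface, if the arm or the gripper's body presses on something with over 40 N, if the wrist force passes 120 N, or if a joint passes its speed limit or range.

## Robot

A 7-joint arm with a two-finger parallel gripper is mounted at the origin on the work surface. World frame = base frame: x ahead of the robot, y to its left, z up, the work surface at z = 0. Lengths are in m, angles in rad, forces in N, time in s.
With the tool pointing down it reaches from about 0.4 to 0.85 m from the base axis. Payload 10.4 kg.
Tool frame: the origin (TCP) lies on the centre line of the jaws, within the pads' length; the fingertips stand 14 mm ahead of it and the grasp point (between the pads) lies 5 mm behind it (manip.tip_reach is the distance from the TCP to the fingertips, in m); z points along the fingers, y is the line along which they close (so a half turn about z gives the same grasp; the last joint's range is limited). The gripper opens to 85 mm and grips with 20 to 120 N. Pads are 22 mm wide; open, the fingers measure 114 mm over their backs; the gripper's body (76 mm by 85 mm) begins 54 mm behind the grasp point. The pads swing forward as they close: fully open they stand 13 mm farther back than shut.
Start: joints at [1.125, 0.332, -0.065, 1.46, 0.022, 1.35, -0.088], TCP at [0.256, -0.57, 0.245] pointing down, gripper open.
Joint ranges: [-2.6, 2.6], [-0.5, 2.12], [-1.47, 1.34], [0.16, 2.42], [-1.27, 4.41], [0.06, 2.06], [-2.6, 2.6]. Speed limits (rad/s): [2.22, 2.22, 2.79, 2.79, 3.14, 3.14, 3.14].

## Interface

Orientations are given as a unit quaternion [x, y, z, w].
In Python, from workcell import manip gives the robot as it stands.
- The arm moves only by the shell command python3 -m pendant 'ROWS' [FORCE]. ROWS is JSON, a list of rows, each a list of 7 numbers: the shift along the tool's x, y, z in units of 50 mm (1.0 is 50 mm), then the turn, a rotation vector about the tool's x, y, z in units of 8 degrees (1.0 is 8 degrees), then the opening, from -1 (shut) to 1 (fully open), so that 0 is half open. In form: [[dx, dy, dz, ax, ay, az, jaw], ...]. A call has exactly 10 rows; each row is the pose to reach, as a shift and turn from the pose commanded when the call began, along the tool's axes at that moment; what a row does not reach only later rows make up. A row lasts 1/8 s, in which the tool goes at most 62.5 mm and 10.7 degrees, less where a joint would pass 70% of its speed; a pose out of reach is approached as far as the arm can. A call with a gripper value outside its range is refused whole. The fingers move at their own pace and stop on an object; FORCE is the grip in N (left out, the last holds). Time passes only in rows, so rows that repeat a pose let the fingers close, or fill a call up. It gives the time, the measured TCP pose, the force, the opening and the grip force at its end, in the units of the state.
- manip.get_obs(): the state, without advancing time (a new reading comes with each control period).
- manip.camera(name): name is "scene" or "side" or "wrist"; returns (picture, depth): 400x640x3 uint8, red, green, blue; 400x640 float32, m along the optical axis (not along the pixel's ray), 0 where there is no reading.
- manip.get_calibration(name): a dict with "fx", "fy", "cx", "cy" (pixels), "xyz" and "orientation" of the camera in the world. Camera axes: x right, y up, looking along -z (the intrinsics and any distortion apply to the point x, -y, -z); pixel columns grow to the right and rows downward; lengths in m; the calibration is good to about 2 mm. A picture is of the moment at which its call begins: read the wrist's pose just before it. get_calibration takes no time and is no camera call; for the wrist camera it gives the pose at the moment of the call.
- manip.hand_in(): hands the job in; it is judged then, once.
Trained networks look in the newest picture that a camera, given by its name, has taken for a name from the list of things; names that differ only in an ending like _2 or _b are one class to them, and where a whole thing is asked for, a point or a joint stands for the part that bears it (a point fixed in the world has none). Each returns a list of dicts, best first, with "p" (0 to 1); they miss things now and then, are a little off and sometimes report something else, mostly with a low value. They report only what shows in the picture. A call takes as long as a camera call. They do not tell look-alikes from the thing itself.
- manip.find_in(thing, camera): "box" ([left, top, right, bottom] in pixels, round what is visible of it).
- manip.trace(thing, camera): "pixels" (400x640 bool, what is visible of it) and "box" ([left, top, right, bottom] in pixels, round what is visible of it).
- manip.tip_of(thing, camera): "pixel" ([column, row] in pixels: a listed point, or the origin of a listed thing).
The state is a dict: "clock": time; "joint_pos": joint angles; "joint_velocities": joint speeds; "tau": joint torques, N m; "position": TCP position; "ee_rot": TCP orientation; "ft_force": force on the tool from outside, world axes, zero at the start; "torque": the same for the moment, N m; "grip_width": opening from 0.0 (shut) to 1.0 (fully open); "grasp_force": force on a finger pad.
Only numpy, scipy, OpenCV 4.12 (cv2) and the standard library are available. Lean on these libraries where they do the work, as an engineer would, in place of code of your own. Each camera call takes 0.05 s, during which the arm holds its last target. There are 200 camera calls.

## Working session

There is one attempt and no reset: what is moved stays moved. The work goes in short steps, Python scripts to look and compute and a shell command to move; the robot and the scene stay as the last step left them, time stands still between calls to the robot, and variables do not carry over. Pictures are saved under pics/ and viewed, at most 10 in all, crops included, and the job is handed in when it is done.

```bash
mkdir -p pics; ls; python3 - <<'E'
from workcell import manip
import cv2
for n in ["scene","side"]:
    p,d=manip.camera(n); cv2.imwrite(f"pics/{n}0.png",p[:,:,::-1])
    for t in ["curved_pin","straight_pin","ring"]:
        print(n,t,[(round(a["p"],2),[int(v) for v in a["pixel"]]) for a in manip.tip_of(t,n)])
    print(manip.get_calibration(n))
o=manip.get_obs();print(o["position"],o["ee_rot"],o["clock"])
E
```

```text
pics
scene curved_pin [(0.84, [242, 140]), (0.83, [329, 130]), (0.59, [241, 195]), (0.56, [175, 179])]
scene straight_pin [(0.56, [266, 236])]
scene ring [(0.88, [406, 349]), (0.43, [239, 194])]
{'fx': 392.8849572290504, 'fy': 392.8849572290504, 'cx': 320.0297084837349, 'cy': 202.99815001969586, 'xyz': array([0.74069712, 0.21577344, 0.84512906]), 'orientation': array([0.11220954, 0.27482761, 0.8848291 , 0.35910481])}
side curved_pin [(0.79, [439, 273]), (0.66, [286, 305]), (0.5, [377, 308])]
side straight_pin []
side ring [(0.57, [291, 122])]
{'fx': 455.4904627885493, 'fy': 455.4904627885493, 'cx': 316.66422132714456, 'cy': 202.71269859010764, 'xyz': array([-0.109915  , -0.92892669,  1.15856045]), 'orientation': array([ 0.32770078, -0.09048185, -0.26447272,  0.90248513])}
[ 0.25646803 -0.56991895  0.24523345] [ 9.77735644e-01  2.09840432e-01  6.88782020e-06 -5.59633769e-05] 0.4
```

View pics/scene0.png

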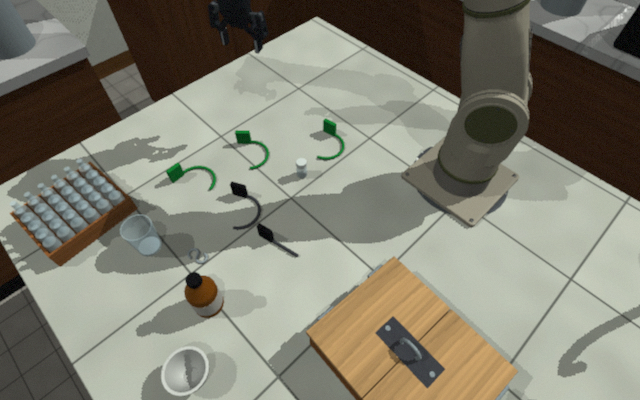

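View pics/side0.png

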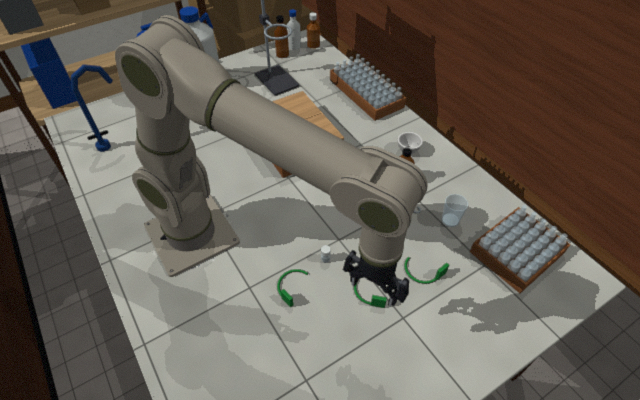

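The scene view shows the black curved pin (block at 240,188; bend near 258,210; tip 236,227), the straight pin beside it (265,232 to 297,255), and the ring at (408,349) on its plate. The green hooks are look-alikes. In the side view the arm hides the black pins.

```bash
cat > h.py <<'E'
from workcell import manip
import numpy as np, cv2
from scipy.spatial.transform import Rotation as R
def rays(cal,uv):
    uv=np.atleast_2d(np.asarray(uv,float))
    d=np.c_[(uv[:,0]-cal["cx"])/cal["fx"],-(uv[:,1]-cal["cy"])/cal["fy"],-np.ones(len(uv))]
    return R.from_quat(cal["orientation"]).apply(d)
def plane(cal,uv,z):
    r=rays(cal,uv); return cal["xyz"]+r*((z-cal["xyz"][2])/r[:,2])[:,None]
def deep(cal,uv,d):
    uv=np.atleast_2d(uv); return cal["xyz"]+rays(cal,uv)*d[uv[:,1],uv[:,0]][:,None]
def pinmodel():
    b=[(x,y,z) for x in np.linspace(-6,6,7) for y in np.linspace(-20,20,17) for z in np.linspace(0,45,18)]
    a=np.pi-np.radians(np.linspace(0,170,120))
    c=[((50+r*np.cos(t)),(22+r*np.sin(t)),z) for t in a for r in (46,48,50,52,54) for z in (0,4,8)]
    return np.array(b+c)/1000
def proj(cal,P):
    q=R.from_quat(cal["orientation"]).inv().apply(P-cal["xyz"])
    return np.c_[cal["cx"]+cal["fx"]*q[:,0]/-q[:,2],cal["cy"]-cal["fy"]*q[:,1]/-q[:,2]]
E
python3 - <<'E'
from h import *
p,d=manip.camera("scene");cal=manip.get_calibration("scene")
for t in ["curved_pin","straight_pin"]:
    for a in manip.trace(t,"scene"):
        m=a["pixels"];c=p[m].mean(0);print(t,round(a["p"],2),a["box"],c.astype(int))
# rough pin
print("block top,bend,tip",plane(cal,[[239,185]],.045),plane(cal,[[260,210],[236,227]],.004))
print("straight",plane(cal,[[264,229]],.045),plane(cal,[[297,255]],.004))
# ring from depth
vv,uu=np.mgrid[255:400,305:520];uv=np.c_[uu.ravel(),vv.ravel()];P=deep(cal,uv,d)
lid=(abs(P[:,2]-.085)<.008);print("lid",lid.sum(),np.median(P[lid,2]),P[lid].min(0),P[lid].max(0))
rect=cv2.minAreaRect(P[lid][:,:2].astype(np.float32));print(rect)
r=P[(P[:,2]>.097)&(P[:,2]<.13)];c=np.median(r,0);r=r[np.linalg.norm(r-c,axis=1)<.04]
print("ring",len(r),r.mean(0),r.min(0),r.max(0));w,v=np.linalg.eigh(np.cov(r[:,:2].T));print(w**.5,v)
E
```

```text
curved_pin 0.93 [166.1, 160.3, 214.9, 185.2] [25 94 43]
curved_pin 0.83 [229.8, 180.3, 258.2, 229.8] [34 35 36]
curved_pin 0.82 [319.3, 115.6, 344.7, 159.0] [ 40 103  55]
curved_pin 0.8 [233.9, 130.1, 266.8, 168.1] [39 99 52]
straight_pin 0.54 [255.8, 223.7, 301.2, 255.8] [53 54 53]
block top,bend,tip [[ 0.4655894  -0.36236469  0.045     ]] [[ 0.46215806 -0.29023926  0.004     ]
 [ 0.53736154 -0.29240684  0.004     ]]
straight [[ 0.50315967 -0.21712068  0.045     ]] [[ 0.48056934 -0.12896191  0.004     ]]
lid 17877 0.08500468514006676 [0.35536519 0.03092602 0.07703125] [0.61133068 0.36117152 0.0928317 ]
((0.4874420762062073, 0.19597309827804565), (0.3214985430240631, 0.24922871589660645), 86.68460083007812)
ring 117 [0.48882297 0.19674743 0.11350122] [0.48415051 0.17263735 0.09762891] [0.49237407 0.22044997 0.12170183]
[0.00186681 0.01399939] [[-0.99844061  0.0558242 ]
 [ 0.0558242   0.99844061]]
```

```bash
cat >> h.py <<'E'
from scipy.optimize import minimize
def fitpin(cal,mask,x0,z=0.):
    M=pinmodel()
    def world(q): return R.from_euler("z",q[2]).apply(M)+[q[0],q[1],z]
    def sil(q):
        s=np.zeros(mask.shape,np.uint8);uv=np.round(proj(cal,world(q))).astype(int)
        ok=(uv>=0).all(1)&(uv[:,0]<640)&(uv[:,1]<400);s[uv[ok,1],uv[ok,0]]=1
        return cv2.morphologyEx(s,cv2.MORPH_CLOSE,np.ones((3,3)))
    dm=cv2.distanceTransform((~mask).astype(np.uint8),cv2.DIST_L2,3)
    def cost(q):
        s=sil(q);ds=cv2.distanceTransform(1-s,cv2.DIST_L2,3)
        return np.minimum(dm[s>0],20).mean()+np.minimum(ds[mask],20).mean()
    S=np.array([[0,0,0],[.02,0,0],[0,.02,0],[0,0,.3]])
    b=None
    for dy in (-.4,0,.4):
        r=minimize(cost,x0,method="Nelder-Mead",options=dict(initial_simplex=np.array(x0)+[0,0,dy]+S,xatol=1e-4,fatol=1e-4))
        if b is None or r.fun<b.fun:b=r
    return b.x,b.fun
def toolmove(goal,yyaw):
    """goal TCP xyz, wanted world yaw (rad) of tool y, tool down -> row values"""
    o=manip.get_obs();T=R.from_quat(o["ee_rot"]);d=T.inv().apply(np.array(goal)-o["position"])
    y=np.array([np.cos(yyaw),np.sin(yyaw),0]);zz=np.array([0,0,-1.]);G=R.from_matrix(np.c_[np.cross(y,zz),y,zz])
    return np.round(d/.05,2),np.round(np.degrees((T.inv()*G).as_rotvec())/8,2)
E
python3 - <<'E'
from h import *
p,d=manip.camera("scene");cal=manip.get_calibration("scene")
g=p.astype(int).max(2); m=np.zeros(g.shape,bool)
for a in manip.trace("curved_pin","scene"):
    c=p[a["pixels"]].mean(0)
    if c[1]<c[0]+15: m=a["pixels"]; break
q,f=fitpin(cal,m,[.466,-.362,.47]);print(q,np.degrees(q[2]),f,m.sum())
print(toolmove([q[0],q[1],.2],q[2]))
for uv in ([242,140],[329,130],[175,179]): print(plane(cal,[uv],.02))
E
```

```text
[ 0.466 -0.362  0.07 ] 4.01070456591576 nan 0
(array([ 5.53, -2.07,  0.91]), array([ 0.  ,  0.  , -8.72]))
[[ 0.35172324 -0.5034491   0.02      ]]
[[ 0.1446549  -0.35812013  0.02      ]]
[[ 0.56683651 -0.51493492  0.02      ]]h.py:31: RuntimeWarning: Mean of empty slice.
  return np.minimum(dm[s>0],20).mean()+np.minimum(ds[mask],20).mean()
  ret = ret.dtype.type(ret / rcount)
```

```bash
python3 -m pendant '[[1,-0.4,0,0,0,-1.3,1],[2,-0.8,0,0,0,-2.6,1],[3,-1.2,0,0,0,-3.9,1],[4,-1.6,0,0,0,-5.2,1],[5,-2,0,0,0,-6.5,1],[5.5,-2.1,0,0,0,-7.8,1],[5.5,-2.1,0,0,0,-9.1,1],[5.5,-2.1,0,0,0,-10.3,1],[5.5,-2.1,0,0,0,-11.6,1],[5.5,-2.1,0,0,0,-11.6,1]]' 40
python3 - <<'E'
from h import *
cal=manip.get_calibration("wrist");p,d=manip.camera("wrist");cv2.imwrite("pics/w1.png",p[:,:,::-1])
np.savez("w1.npz",p=p,d=d)
best=None
for a in manip.trace("curved_pin","wrist"):
    c=p[a["pixels"]].mean(0);print(round(a["p"],2),a["box"],c.astype(int),a["pixels"].sum())
    if best is None and c[1]<c[0]+15: best=a["pixels"]
np.savez("m1.npz",m=best if best is not None else 0)
if best is not None:
    q,f=fitpin(cal,best,[.466,-.362,.47]);print(q,np.degrees(q[2]),f);print(toolmove([q[0],q[1],.1],q[2]))
    for t in(.0,):
        s=p.copy();M=R.from_euler("z",q[2]).apply(pinmodel())+[q[0],q[1],0]
        for u in proj(cal,M)[::3]: cv2.circle(s,tuple(int(round(x)) for x in u),0,(255,0,0),-1)
        cv2.imwrite("pics/w1o.png",s[:,:,::-1])
print(manip.get_obs()["position"],manip.get_obs()["joint_pos"])
E
```

```text
clock: 1.9
position: [0.4641, -0.3615, 0.2453]
ee_rot: [0.523, 0.852, 0.0, 0.0]
ft_force: [-0.2, 0.0, 0.5]
grip_width: 0.999
grasp_force: 0.0
0.8 [269.4, 237.4, 338.7, 349.1] [34 84 46] 2017
0.65 [135.0, 156.2, 234.2, 263.4] [25 72 37] 2222
0.6 [312.9, 94.0, 413.9, 196.2] [32 33 36] 1652
0.59 [0.0, 0.0, 124.8, 39.0] [17 52 26] 1012
[ 0.46419262 -0.3695716   0.45269324] 25.93741189746983 0.15266230702400208
(array([-0.15, -0.07,  2.91]), array([0. , 0. , 0.1]))
[ 0.46412216 -0.36145141  0.24534977] [ 0.93335403  0.28183922 -0.42370302  1.54477583  0.11776029  1.34019706
  0.96473267]
```

View overlay.

View pics/w1o.png

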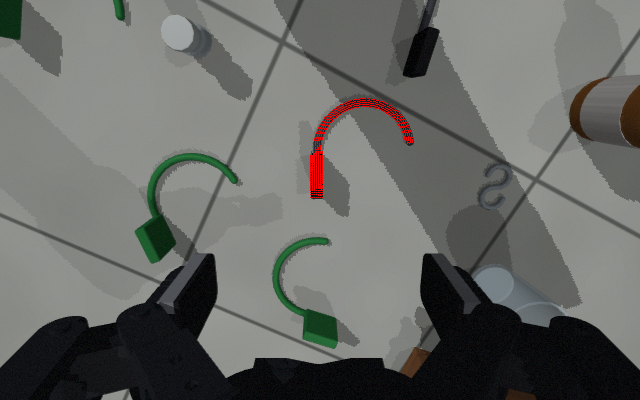

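The overlay matches the black pin (block at 316,175, bend at 365,102, tip at 409,142). The fingers have clear space either side, so I descend and grip.

```bash
python3 -m pendant '[[-0.15,-0.07,1,0,0,0.1,1],[-0.15,-0.07,2,0,0,0.1,1],[-0.15,-0.07,3,0,0,0.1,1],[-0.15,-0.07,3.8,0,0,0.1,1],[-0.15,-0.07,4.45,0,0,0.1,1],[-0.15,-0.07,4.45,0,0,0.1,1],[-0.15,-0.07,4.45,0,0,0.1,-1],[-0.15,-0.07,4.45,0,0,0.1,-1],[-0.15,-0.07,4.45,0,0,0.1,-1],[-0.15,-0.07,4.45,0,0,0.1,-1]]' 60
python3 -m pendant '[[0,0,0,0,0,0,-1],[0,0,0,0,0,0,-1],[0,0,0,0,0,0,-1],[0,0,-0.3,0,0,0,-1],[0,0,-1,0,0,0,-1],[0,0,-2,0,0,0,-1],[0,0,-3,0,0,0,-1],[0,0,-4,0,0,0,-1],[0,0,-4,0,0,0,-1],[0,0,-4,0,0,0,-1]]'
python3 - <<'E'
from h import *
cal=manip.get_calibration("wrist");p,d=manip.camera("wrist");cv2.imwrite("pics/w2.png",p[:,:,::-1])
o=manip.get_obs();print(o["position"],o["ee_rot"],o["grip_width"],o["grasp_force"])
E
```

```text
clock: 3.25
position: [0.4647, -0.3699, 0.0234]
ee_rot: [0.528, 0.849, -0.0, 0.0]
ft_force: [0.3, 0.8, -0.1]
grip_width: 0.143
grasp_force: 0.4
clock: 4.5
position: [0.4641, -0.3694, 0.2226]
ee_rot: [0.528, 0.849, -0.0, -0.0]
ft_force: [-0.2, -0.5, -1.7]
grip_width: 0.132
grasp_force: 58.5
[ 0.46378821 -0.36927065  0.22174336] [ 5.28242665e-01  8.49092914e-01  3.59890546e-05 -9.53922873e-04] 0.13262751978598314 58.49508762359619
```

View pics/w2.png

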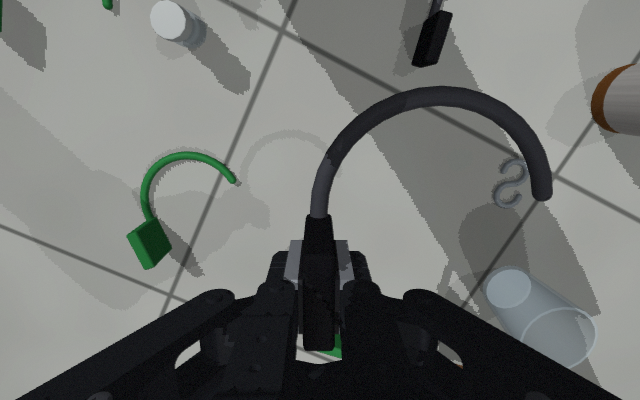

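The pin is held square by its block: block at (318,280), bend at (440,95), tip at (543,195). Next I work out the sweep start and the carry to it.

```bash
cat >> h.py <<'E'
RING=np.array([.4875,.1965]);YF=np.radians(-3.2)
def blk(delta,ring=RING,yf=YF):
    "pin origin xy and yaw, turned back by delta deg about arc centre"
    r=lambda a,v:R.from_euler("z",a).apply([*v,0])[:2]
    C=ring-r(yf,(0,.05)); y=yf+np.radians(delta); return C+r(y,(-.05,-.022)),y
E
python3 - <<'E'
from h import *
cal=manip.get_calibration("wrist");manip.camera("wrist");o=manip.get_obs()
for a in manip.trace("curved_pin","wrist"):
    m=a["pixels"];print(a["p"],a["box"],m.sum())
    if m.sum()>5000:
        T=R.from_quat(o["ee_rot"]);y=T.apply([0,1,0]);yy=np.arctan2(y[1],y[0])
        m[280:]=0
        print("tool",yy)
        # bar only fit
        q,f=fitpin(cal,m,[*o["position"][:2],yy],o["position"][2]-.0234);print(q-[*o["position"][:2],yy],f)
b,y=blk(105);print(b,np.degrees(y));print(toolmove([*b,.2217],y))
E
```

```text
0.86 [301.6, 82.7, 552.5, 351.8] 11505
tool 0.4577963601020975
[-0.00650009  0.00499989 -0.13248219] 2.2997076511383057
0.75 [125.4, 152.6, 235.0, 269.4] 2498
0.74 [0.6, 0.0, 112.7, 32.1] 124
0.66 [318.8, 336.8, 343.3, 355.5] 230
[0.51646881 0.10213351] 101.8
(array([7.99, 5.11, 0.01]), array([ 0.  , -0.02, -9.45]))
```

```bash
python3 -m pendant '[[0.8,0.5,0,0,0,-0.9,-1],[1.6,1.0,0,0,0,-1.9,-1],[2.5,1.6,0,0,0,-2.9,-1],[3.4,2.2,0,0,0,-4,-1],[4.3,2.8,0,0,0,-5.1,-1],[5.2,3.4,0,0,0,-6.2,-1],[6.1,3.9,0,0,0,-7.3,-1],[6.9,4.4,0,0,0,-8.3,-1],[7.5,4.8,0,0,0,-9,-1],[7.99,5.11,0,0,0,-9.45,-1]]'
python3 -m pendant '[[0,0,0,0,0,0,-1],[0,0,0,0,0,0,-1],[0,0,0,0,0,0,-1],[0,0,0,0,0,0,-1],[0,0,0.3,0,0,0,-1],[0,0,0.6,0,0,0,-1],[0,0,0.9,0,0,0,-1],[0,0,0.9,0,0,0,-1],[0,0,0.9,0,0,0,-1],[0,0,0.9,0,0,0,-1]]'
python3 - <<'E'
from h import *
o=manip.get_obs();p,d=manip.camera("scene");cal=manip.get_calibration("scene");cv2.imwrite("pics/s3.png",cv2.resize(p[230:400,280:560,::-1],None,fx=2.5,fy=2.5))
T=R.from_quat(o["ee_rot"]);y=T.apply([0,1,0]);yy=np.arctan2(y[1],y[0]);print(o["position"],np.degrees(yy),o["grasp_force"],o["joint_pos"])
b,y=blk(105);print(toolmove([*b,.115],y))
p,d=manip.camera("wrist");cal=manip.get_calibration("wrist")
s=p.copy();Z=o["position"][2]-.0234
M=R.from_euler("z",yy).apply(pinmodel())+[*o["position"][:2],Z]
for u in proj(cal,M)[2142:][::3]: cv2.circle(s,tuple(int(round(x)) for x in u),0,(255,0,0),-1)
t=np.linspace(-.2,np.pi+.2,60)
ax=R.from_euler("z",YF).apply(np.c_[0*t,.0215*np.cos(t),.095+.0215*np.sin(t)])+[*RING,0]
for u in proj(cal,ax): cv2.circle(s,tuple(int(round(x)) for x in u),0,(0,255,255),-1)
cv2.imwrite("pics/w3o.png",s[:,:,::-1])
E
```

```text
clock: 5.9
position: [0.5166, 0.1032, 0.222]
ee_rot: [-0.105, 0.994, 0.0, -0.001]
ft_force: [0.5, -0.5, -1.8]
grip_width: 0.13
grasp_force: 58.6
clock: 7.15
position: [0.5175, 0.1018, 0.1783]
ee_rot: [-0.103, 0.995, -0.0, 0.0]
ft_force: [0.6, -0.2, -1.0]
grip_width: 0.13
grasp_force: 58.6
[0.51745193 0.1017529  0.1783129 ] 101.82489387693533 58.561134338378906 [ 0.47951864  0.27406129 -0.86674033  1.77062874  0.22361407  1.19866331
  1.3264629 ]
(array([0.02, 0.01, 1.27]), array([-0.  ,  0.01,  0.  ]))
```

View pics/w3o.png

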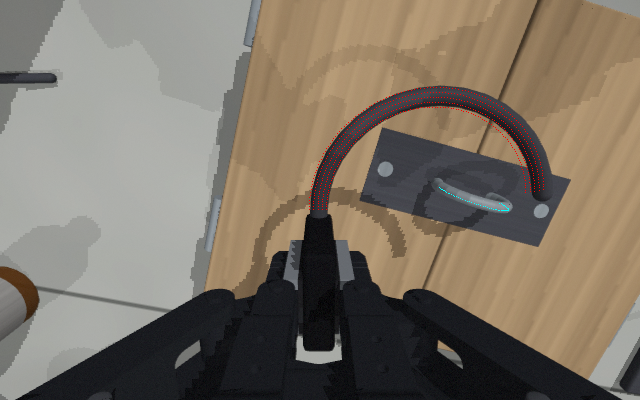

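View pics/s3.png

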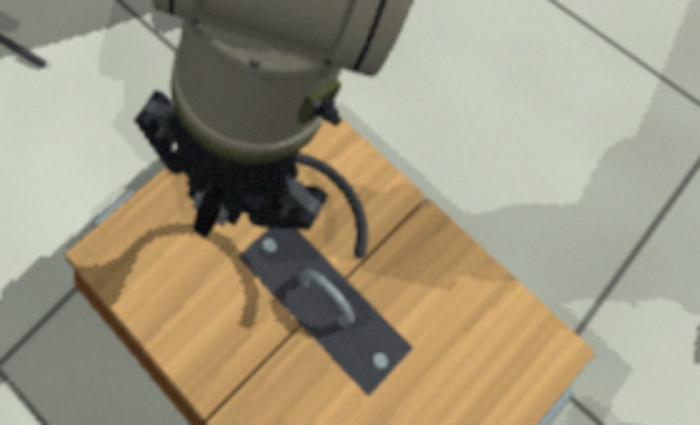

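The overlays on pin and ring agree with the picture to about 2 mm, and the tip stands just before the ring (ring at 470,195 in the wrist view). I lower and compute the sweep rows.

```bash
python3 -m pendant '[[0,0,0.3,0,0,0,-1],[0,0,0.6,0,0,0,-1],[0,0,0.9,0,0,0,-1],[0,0,1.1,0,0,0,-1],[0,0,1.27,0,0,0,-1],[0,0,1.27,0,0,0,-1],[0,0,1.27,0,0,0,-1],[0,0,1.27,0,0,0,-1],[0,0,1.27,0,0,0,-1],[0,0,1.27,0,0,0,-1]]'
python3 - <<'E'
from h import *
o=manip.get_obs();print(o["position"],o["ft_force"])
T=R.from_quat(o["ee_rot"])
for k in range(1,11):
    b,y=blk(105-5.25*k);print(*toolmove([*b,.1145],y))
E
```

```text
clock: 8.5
position: [0.5172, 0.1016, 0.1145]
ee_rot: [-0.103, 0.995, -0.0, 0.0]
ft_force: [-0.5, 0.4, -0.8]
grip_width: 0.132
grasp_force: 58.7
[0.51722934 0.10158934 0.1144714 ] [-0.51354042  0.37475053 -0.78116578]
[ 0.11 -0.02 -0.  ] [-0.    0.    0.66]
[ 0.2  -0.05 -0.  ] [-0.    0.    1.31]
[ 0.3  -0.07 -0.  ] [-0.    0.    1.97]
[ 0.4  -0.08 -0.  ] [-0.    0.    2.63]
[ 0.5  -0.08 -0.  ] [-0.    0.    3.28]
[ 0.6  -0.07 -0.  ] [-0.    0.    3.94]
[ 0.7  -0.05 -0.  ] [-0.   0.   4.6]
[ 0.79 -0.02 -0.  ] [-0.    0.    5.25]
[ 0.89  0.01 -0.  ] [-0.    0.    5.91]
[ 0.98  0.06 -0.  ] [-0.    0.    6.56]
```

```bash
python3 -m pendant '[[0.11,-0.02,0,0,0,0.66,-1],[0.2,-0.05,0,0,0,1.31,-1],[0.3,-0.07,0,0,0,1.97,-1],[0.4,-0.08,0,0,0,2.63,-1],[0.5,-0.08,0,0,0,3.28,-1],[0.6,-0.07,0,0,0,3.94,-1],[0.7,-0.05,0,0,0,4.6,-1],[0.79,-0.02,0,0,0,5.25,-1],[0.89,0.01,0,0,0,5.91,-1],[0.98,0.06,0,0,0,6.56,-1]]'
python3 - <<'E'
from h import *
o=manip.get_obs();print(o["position"],o["ft_force"],o["joint_pos"])
for k in range(1,11):
    b,y=blk(52.5-5.25*k);print(*toolmove([*b,.1145],y))
E
```

```text
clock: 9.75
position: [0.4684, 0.0945, 0.1144]
ee_rot: [0.349, 0.937, -0.0, 0.0]
ft_force: [-0.6, 0.6, -1.8]
grip_width: 0.131
grasp_force: 58.7
[0.46838173 0.0945165  0.11436629] [-0.57362489  0.63466108 -1.79969986] [ 0.38593247  0.2039092  -0.73363898  1.96134619  0.15870047  1.03336097
  0.43912307]
[ 0.08 -0.03 -0.  ] [-0.    0.    0.64]
[ 0.18 -0.06 -0.  ] [-0.   0.   1.3]
[ 0.28 -0.08 -0.  ] [-0.    0.    1.95]
[ 0.38 -0.09 -0.  ] [0.   0.   2.61]
[ 0.48 -0.09 -0.  ] [0.   0.   3.26]
[ 0.58 -0.08 -0.  ] [0.   0.   3.92]
[ 0.68 -0.06 -0.  ] [0.   0.   4.58]
[ 0.77 -0.04 -0.  ] [0.   0.   5.23]
[ 0.87 -0.   -0.  ] [0.   0.   5.89]
[ 0.96  0.04 -0.  ] [0.   0.   6.55]
```

```bash
python3 -m pendant '[[0.08,-0.03,0,0,0,0.64,-1],[0.18,-0.06,0,0,0,1.3,-1],[0.28,-0.08,0,0,0,1.95,-1],[0.38,-0.09,0,0,0,2.61,-1],[0.48,-0.09,0,0,0,3.26,-1],[0.58,-0.08,0,0,0,3.92,-1],[0.68,-0.06,0,0,0,4.58,-1],[0.77,-0.04,0,0,0,5.23,-1],[0.87,0,0,0,0,5.89,-1],[0.96,0.04,0,0,0,6.55,-1]]'
python3 -m pendant '[[0,0,0,0,0,0,-1],[0,0,0.03,0,0,0,-1],[0,0,0.06,0,0,0,-1],[0,0,0.08,0,0,0,-1],[0,0,0.1,0,0,0,-1],[0,0,0.11,0,0,0,-1],[0,0,0.11,0,0,0,-1],[0,0,0.11,0,0,0,-1],[0,0,0.11,0,0,0,-1],[0,0,0.11,0,0,0,-1]]'
python3 - <<'E'
from h import *
o=manip.get_obs();print(o["ft_force"],o["joint_pos"])
b,y=blk(0);print(b,toolmove([*b,.108],y))
p,d=manip.camera("wrist");cv2.imwrite("pics/w4.png",p[:,:,::-1])
E
```

```text
clock: 11.0
position: [0.4333, 0.1275, 0.1144]
ee_rot: [0.727, 0.687, -0.0, 0.0]
ft_force: [0.4, 0.0, -1.4]
grip_width: 0.131
grasp_force: 58.7
clock: 12.25
position: [0.4335, 0.1273, 0.1088]
ee_rot: [0.726, 0.688, 0.0, 0.0]
ft_force: [0.0, 0.2, -1.6]
grip_width: 0.131
grasp_force: 58.7
[ 0.01217778  0.24647536 -1.60705359] [ 0.26886601  0.14005402 -0.68549244  2.02965894  0.1049361   1.00565557
 -0.52152256]
[0.43355881 0.12740334] (array([0.  , 0.  , 0.02]), array([0.  , 0.  , 0.02]))
```

View pics/w4.png

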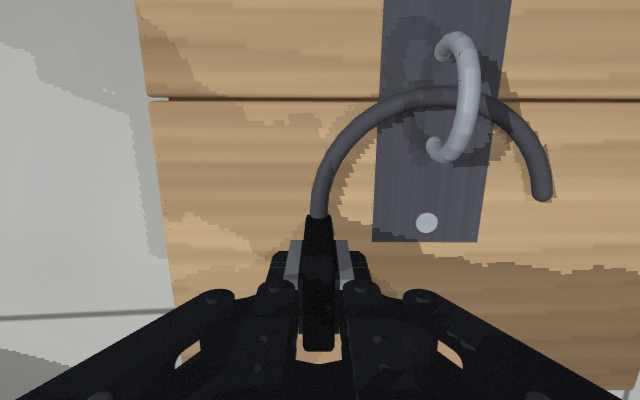

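The bar runs through the ring with the crown at about (440,95), under the ring's arch (435–480, 40–155). I release it and rise.

```bash
python3 -m pendant '[[0,0,0.01,0,0,0,-1],[0,0,0.01,0,0,0,-0.5],[0,0,0.01,0,0,0,0],[0,0,0.01,0,0,0,0],[0,0,0.01,0,0,0,0],[0,0,0.01,0,0,0,0],[0,0,-0.5,0,0,0,0],[0,0,-1.2,0,0,0,0],[0,0,-2,0,0,0,0],[0,0,-2,0,0,0,0]]'
python3 - <<'E'
from h import *
p,d=manip.camera("wrist");cal=manip.get_calibration("wrist");b,y=blk(0)
for a in manip.trace("curved_pin","wrist"):
    print(a["p"],a["box"])
    if p[a["pixels"]].mean(0)[1]<60:
        q,f=fitpin(cal,a["pixels"],[*b,y],.085);c=R.from_euler("z",q[2]).apply([.05,.072,0])[:2]+q[:2];print(q,f,"crown",c,"err",c-RING,np.degrees(q[2]-YF));break
cv2.imwrite("pics/w5.png",p[:,:,::-1])
E
```

```text
clock: 13.55
position: [0.4349, 0.1278, 0.2115]
ee_rot: [0.726, 0.688, 0.002, 0.002]
ft_force: [-0.2, 0.1, 0.2]
grip_width: 0.5
grasp_force: 0.0
0.59 [307.9, 86.1, 459.6, 240.8]
[ 0.43053384  0.12609193 -0.06136661] 0.264030396938324 crown [0.48485535 0.19488999] err [-0.00264465 -0.00161001] -0.3160478891976523
```

View pics/w5.png

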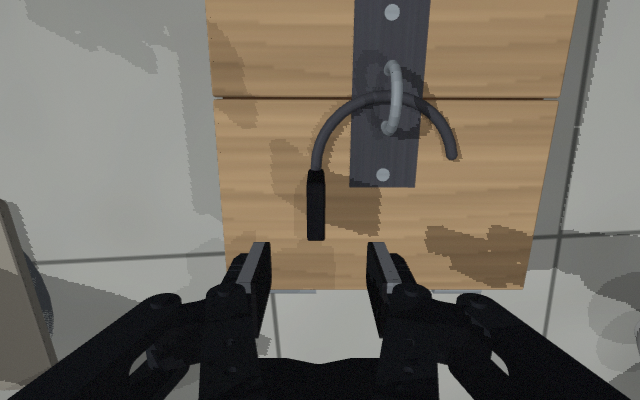

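The pin lies flat and released on the lid (block at 316,205). The crown is in the ring at about (388,97), roughly 3 mm off centre and square through it.

```bash
python3 -c "
from workcell import manip
print(manip.hand_in())"
```

```text
the job is handed in; nothing more can be done
None
```

The crate is locked and handed in: the curved pin lies released and flat on the lid, its crown about 3 mm from the middle of the ring's opening and the bar within 1° of the ring's axis (my camera measurement); I never touched the straight pin, and no verdict came back.

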